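# Pack the contactors and fold the carton flaps

## Robot

A 6-joint arm with a two-finger parallel gripper is mounted at the origin on the work surface. World frame = base frame: x ahead of the robot, y to its left, z up, the work surface at z = 0. Lengths are in m, angles in rad, forces in N, time in s.
With the tool pointing down it reaches from about 0.35 to 0.975 m from the base axis. Payload 4.9 kg.
Tool frame: the origin (TCP) lies at the very end of the fingers, on their centre line; the grasp point (between the pads) lies 19 mm behind it (ctrl.tcp_to_grasp is the z of the grasp point in the tool frame, in m); z points along the fingers, y is the line along which they close (so a half turn about z gives the same grasp; the last joint's range is limited). The gripper opens to 85 mm and grips with 20 to 120 N. Pads are 22 mm wide; open, the fingers measure 114 mm over their backs; the gripper's body (76 mm by 85 mm) begins 54 mm behind the grasp point. The pads swing forward as they close: fully open they stand 13 mm farther back than shut.
Start: joints at [-1.353, 0.053, 1.613, -0, 1.476, -0.119], TCP at [0.207, -0.59, 0.231] pointing down, gripper open.
Joint ranges: [-3.01, 3.01], [-1.01, 2.22], [0.06, 2.58], [-1.02, 4.17], [0.09, 2.62], [-3.14, 3.14]. Speed limits (rad/s): [2.57, 2.57, 3.14, 3.14, 3.14, 3.14].

## Interface

Orientations are given as a rotation vector (axis times angle).
In Python, from station import ctrl, eyes, job, nets gives the robot as it stands. The module is installed in compiled form; this text tells all that it offers.
- The arm moves only by the tool jog_arm, never from a script. Its argument "commands" is one flat list of numbers, 7 for each row, row after row: the shift along the tool's x, y, z each as a share of 0.06 m, from -1 to 1, then the turn, a rotation vector about the tool's x, y, z each as a share of 0.1 rad, from -1 to 1, then the finger opening in mm, from 0 to 85.4. In form: [x, y, z, ax, ay, az, grip, x, y, z, ax, ay, az, grip, ...]. A call has 1 to 20 rows; each row shifts and turns the commanded pose from where the row before left it, along the tool's axes as they then stand; what a row does not reach is not made up. A row lasts 1/8 s, in which the tool goes at most 62.5 mm and 10.7 degrees, less where a joint would pass 70% of its speed; a pose out of reach is approached as far as the arm can. A call with a number of a shift or a turn outside -1 to 1 is refused whole. A call with a gripper value outside its range is refused whole. The fingers move at their own pace and stop on an object; "newtons" is the grip in N (left out, the last holds). Time passes only in rows, so rows that do not move let the fingers close. It gives the time, the measured TCP pose, the force, the opening and the grip force at its end, in the units of the state.
- ctrl.get_obs(): the state, without advancing time (a new reading comes with each control period).
- eyes.get_image(name): name is "side" or "top"; returns a dict with "image" (400x640x3 uint8, red, green, blue), "z_map" (400x640 float32, m along the optical axis (not along the pixel's ray), 0 where there is no reading), "K" (3x3 intrinsics, pixels), "cam_to_world" (4x4, takes a point from camera to world coordinates). Camera axes: x right, y up, looking along -z (the intrinsics and any distortion apply to the point x, -y, -z); pixel columns grow to the right and rows downward; lengths in m; the calibration is good to about 2 mm. A picture is of the moment at which its call begins.
- job.finish_job(): hands the job in; it is judged then, once.
Trained networks look in the newest picture that a camera, given by its name, has taken for a name from the list of things; names that differ only in an ending like _2 or _b are one class to them, and where a whole thing is asked for, a point or a joint stands for the part that bears it (a point fixed in the world has none). Each returns a list of dicts, best first, with "p" (0 to 1); they miss things now and then, are a little off and sometimes report something else, mostly with a low value. They report only what shows in the picture. A call takes as long as a camera call. They do not tell look-alikes from the thing itself.
- nets.silhouettes(camera, name): "mask" (400x640 bool, what is visible of it) and "bbox" ([left, top, right, bottom] in pixels, round what is visible of it).
The state is a dict: "t": time; "q": joint angles; "dq": joint speeds; "effort": joint torques, N m; "tool_pos": TCP position; "tool_rot": TCP orientation; "contact_force": force on the tool from outside, world axes, zero at the start; "wrist_torque": the same for the moment, N m; "opening": finger opening in m; "grip_force": force on a finger pad.
Only numpy, scipy, OpenCV 4.12 (cv2) and the standard library are available. Lean on these libraries where they do the work, as an engineer would, in place of code of your own. Each camera call takes 0.05 s, during which the arm holds its last target. There are 200 camera calls.

## Task

One of the two cartons already has a contactor in it: stand all the loose contactors on the bench in that carton too, each upright on its foot, and only then fold that carton's flap fully shut, flat on the rim. The other carton, with the wire spool in it, is still waiting for stock: fold its flap so that it stands straight up. Leave the packed contactor and the spool in their cartons, and leave the tape roll and the screwdriver where they are.

Things in the scene. Friction and masses are not known exactly. Their poses are not given: they have to be found in the camera images.
- carton_left: open cardboard carton on the robot's left, fixed to the bench, 310 mm (x) x 140 mm (y) x 85 mm high outside, walls and floor 5 mm. Origin: centre of the underside; x along its long side (away from the robot), z up. A stiff flap, 310 x 140 x 6 mm, is hinged on top of its outer long wall (local +y side)
- flap_left (a joint): angle of that carton's flap in rad: 0 = folded shut, flat on the rim (stop), 1.571 = standing straight up on the outer wall, more = leaning outwards (+y); stop at 2.5. The hinge is stiff (about 0.15 N m of friction): the flap stays where it is left
- flap_left_hinge (a point): middle of the hinge line of the left carton's flap, fixed on the carton at local y = +70 mm, z = 85 mm; the hinge runs along the carton's x. The inner face of the flap passes through this line; shut, the flap reaches from it 140 mm to local -y
- flap_left_edge (a point): middle of the left flap's free edge, half-way through its thickness, 140 mm from the hinge line; moves with the flap
- carton_right: open cardboard carton on the robot's right, fixed to the bench, 310 mm (x) x 140 mm (y) x 85 mm high outside, walls and floor 5 mm. Origin: centre of the underside; x along its long side (away from the robot), z up. A stiff flap, 310 x 140 x 6 mm, is hinged on top of its outer long wall (local -y side)
- flap_right (a joint): angle of that carton's flap in rad: 0 = folded shut, flat on the rim (stop), 1.571 = standing straight up on the outer wall, more = leaning outwards (-y); stop at 2.5. The hinge is stiff (about 0.15 N m of friction): the flap stays where it is left
- flap_right_hinge (a point): middle of the hinge line of the right carton's flap, fixed on the carton at local y = -70 mm, z = 85 mm; the hinge runs along the carton's x. The inner face of the flap passes through this line; shut, the flap reaches from it 140 mm to local +y
- flap_right_edge (a point): middle of the right flap's free edge, half-way through its thickness, 140 mm from the hinge line; moves with the flap
- contactor_packed: electrical contactor, grey and black plastic, 40 (x) x 54 (y) x 66 mm high, 250 g. Origin: centre of underside, z up. Foot 40 mm (x) up to 14 mm, body 36 mm (x) up to 52 mm, head 26 mm (x) above; faces y = +-27 mm flat over the full height: grip across them. Stands in one of the two cartons (far end) at the start: that carton is to be filled; it stays there
- contactor_1: electrical contactor, grey and black plastic, 40 (x) x 54 (y) x 66 mm high, 250 g. Origin: centre of underside, z up. Foot 40 mm (x) up to 14 mm, body 36 mm (x) up to 52 mm, head 26 mm (x) above; faces y = +-27 mm flat over the full height: grip across them. Loose, upright on the bench between the cartons, to be packed; may be absent
- contactor_2: electrical contactor, grey and black plastic, 40 (x) x 54 (y) x 66 mm high, 250 g. Origin: centre of underside, z up. Foot 40 mm (x) up to 14 mm, body 36 mm (x) up to 52 mm, head 26 mm (x) above; faces y = +-27 mm flat over the full height: grip across them. Loose, upright on the bench between the cartons, to be packed; may be absent
- contactor_3: electrical contactor, grey and black plastic, 40 (x) x 54 (y) x 66 mm high, 250 g. Origin: centre of underside, z up. Foot 40 mm (x) up to 14 mm, body 36 mm (x) up to 52 mm, head 26 mm (x) above; faces y = +-27 mm flat over the full height: grip across them. Loose, upright on the bench between the cartons, to be packed; may be absent
- contactor_4: electrical contactor, grey and black plastic, 40 (x) x 54 (y) x 66 mm high, 250 g. Origin: centre of underside, z up. Foot 40 mm (x) up to 14 mm, body 36 mm (x) up to 52 mm, head 26 mm (x) above; faces y = +-27 mm flat over the full height: grip across them. Loose, upright on the bench between the cartons, to be packed; may be absent
- contactor_5: electrical contactor, grey and black plastic, 40 (x) x 54 (y) x 66 mm high, 250 g. Origin: centre of underside, z up. Foot 40 mm (x) up to 14 mm, body 36 mm (x) up to 52 mm, head 26 mm (x) above; faces y = +-27 mm flat over the full height: grip across them. Loose, upright on the bench between the cartons, to be packed; may be absent
- spool: small wire spool, black flanges 52 mm across, 50 mm high, standing on end in the other carton (near its far end). Origin: centre of the underside. Stays there
- tape_roll: bystander: roll of masking tape lying flat, 96 mm across, 45 mm high, beyond the work. Origin: centre of the underside
- screwdriver: bystander: screwdriver 200 mm long lying on the bench beyond the work, along its x
There are look-alikes about, which are no part of the job. Leave any red look-alike of the spool alone.

How it is judged:
By the outcome, as a careful person would: the job done as asked, in the order asked, and still so for the second after the job is handed in, with the robot touching nothing.
Of contactor_1, contactor_2, contactor_3, contactor_4, contactor_5 only 3 to 5 are there at a start; the rules pass over those that are not, and their reading is None.
At some moment in a run one of contactor_1, contactor_2, contactor_3, contactor_4, contactor_5 may be knocked a few centimetres aside while the robot is not near it.
Once in a run the grip may slacken for a moment while it holds something.
It also fails if it takes over 210 s, if anything falls off the work surface, if the arm or the gripper's body presses on something with over 40 N, if the wrist force passes 120 N, or if a joint passes its speed limit or range.

## Working session

There is one attempt and no reset: what is moved stays moved. The work goes in short steps, Python scripts to look and compute and a tool call to move; the robot and the scene stay as the last step left them, time stands still between calls to the robot, and variables do not carry over. Pictures are saved under pics/ and viewed, at most 14 in all, crops included, and the job is handed in when it is done.

Besides the shell and the picture viewer there is one more tool, called after "Call:" in YAML: its name, and indented under it one key for each argument. jog_arm: Moves the arm, as the interface text tells. Shift numbers are shares of 0.06 m and turn numbers shares of 0.1 rad, none past 1 either way. Its arguments: {"type":"object","properties":{"commands":{"type":"array","items":{"type":"number"}},"newtons":{"type":"number"}},"required":["commands"]}

```bash
mkdir -p pics; cat > h.py <<'E'
import numpy as np, cv2
from station import ctrl, eyes, job, nets
def cloud(d):
    z=d["z_map"];K=d["K"];h,w=z.shape
    u,v=np.meshgrid(np.arange(w),np.arange(h))
    x=(u-K[0,2])/K[0,0]*z;y=(v-K[1,2])/K[1,1]*z
    P=np.stack([x,-y,-z],-1)
    T=d["cam_to_world"];W=P@T[:3,:3].T+T[:3,3];W[z==0]=np.nan
    return W
def save(n,im,s=1):
    cv2.imwrite("pics/"+n,cv2.resize(im[...,::-1],None,fx=s,fy=s,interpolation=cv2.INTER_CUBIC))
def obs():
    o=ctrl.get_obs();print({k:np.round(o[k],3).tolist() for k in ("t","q","tool_pos","tool_rot","contact_force","opening","grip_force")})
E
python3 - <<'E'
from h import *
obs();print(ctrl.tcp_to_grasp)
a=eyes.get_image("top");b=eyes.get_image("side")
save("top0.png",a["image"],1.25);save("side0.png",b["image"],1.25)
for c,d in(("top",a),("side",b)):
    W=cloud(d);print(c,d["cam_to_world"].round(3).tolist(),d["K"].round(1).tolist())
    for n in("contactor_1","spool","carton_left","flap_left","flap_right","tape_roll","screwdriver"):
        for r in nets.silhouettes(c,n):
            m=r["mask"];P=W[m];P=P[~np.isnan(P[:,0])]
            print(n,round(r["p"],2),r["bbox"],np.median(P,0).round(3) if len(P) else None,np.percentile(P,[3,97],axis=0).round(3).tolist() if len(P) else None)
E
```

```text
{'t': 0.0, 'q': [-1.353, 0.053, 1.614, 0.0, 1.476, -0.119], 'tool_pos': [0.206, -0.589, 0.23], 'tool_rot': [-3.095, -0.526, 0.0], 'contact_force': [-0.094, -0.165, -0.428], 'opening': 0.085, 'grip_force': 0.0}
-0.0187
top [[-0.022, 0.99, -0.138, 0.478], [-1.0, -0.023, -0.004, -0.006], [-0.007, 0.138, 0.99, 1.064], [0.0, 0.0, 0.0, 1.0]] [[455.1, 0.0, 323.2], [0.0, 455.1, 204.7], [0.0, 0.0, 1.0]]
contactor_1 0.96 [315.3, 226.6, 347.0, 245.0] [ 0.545 -0.02   0.065] [[0.528, -0.046, -0.001], [0.566, 0.006, 0.07]]
contactor_1 0.89 [266.3, 176.3, 294.1, 203.9] [0.661 0.091 0.064] [[0.643, 0.065, 0.001], [0.687, 0.117, 0.069]]
contactor_1 0.74 [281.6, 273.1, 307.7, 298.0] [0.441 0.067 0.065] [[0.419, 0.042, 0.013], [0.461, 0.093, 0.069]]
spool 0.86 [194.5, 189.7, 223.8, 215.1] [0.633 0.256 0.055] [[0.611, 0.238, 0.01], [0.656, 0.282, 0.058]]
spool 0.86 [259.6, 232.4, 284.1, 247.3] [0.548 0.118 0.05 ] [[0.525, 0.096, 0.005], [0.57, 0.143, 0.054]]
spool 0.56 [176.4, 146.2, 204.5, 173.1] [0.732 0.302 0.049] [[0.711, 0.283, 0.004], [0.757, 0.328, 0.053]]
spool 0.47 [409.0, 167.6, 562.9, 332.0] 
[... 2110 characters left out ...]
, [0.671, 0.429, 0.191]]
flap_left 0.65 [229.6, 76.0, 334.3, 126.4] [0.528 0.39  0.141] [[0.383, 0.347, 0.087], [0.676, 0.435, 0.194]]
flap_right 0.62 [201.3, 316.0, 371.3, 338.4] [ 0.506 -0.414  0.177] [[0.366, -0.435, 0.092], [0.654, -0.351, 0.199]]
flap_right 0.47 [326.9, 175.9, 348.6, 206.1] [0.665 0.079 0.046] [[0.644, 0.065, 0.006], [0.691, 0.113, 0.07]]
tape_roll 0.57 [353.0, 172.4, 388.2, 204.9] [0.765 0.094 0.033] [[0.721, 0.055, 0.002], [0.805, 0.143, 0.049]]
screwdriver 0.6 [378.1, 236.3, 400.5, 281.7] [ 0.763 -0.171  0.024] [[0.753, -0.213, 0.014], [0.775, -0.103, 0.029]]
screwdriver 0.48 [227.5, 75.5, 335.7, 178.2] [0.52  0.35  0.085] [[0.374, 0.2, 0.005], [0.671, 0.429, 0.191]]
```

View pics/top0.png

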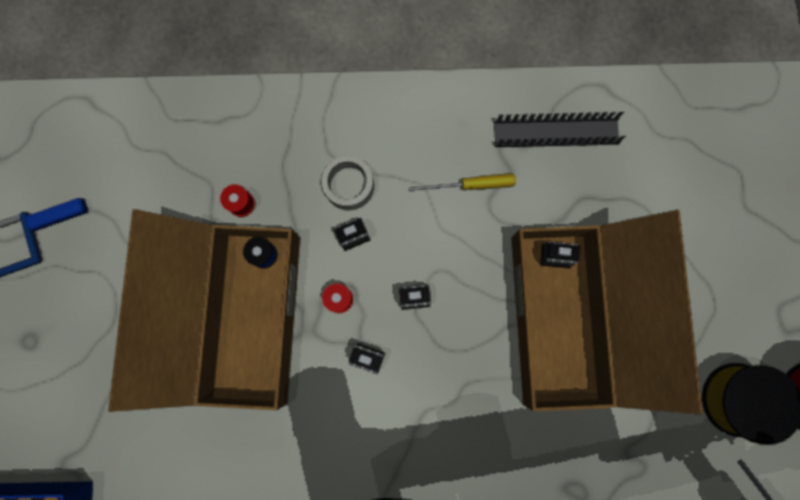

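View pics/side0.png

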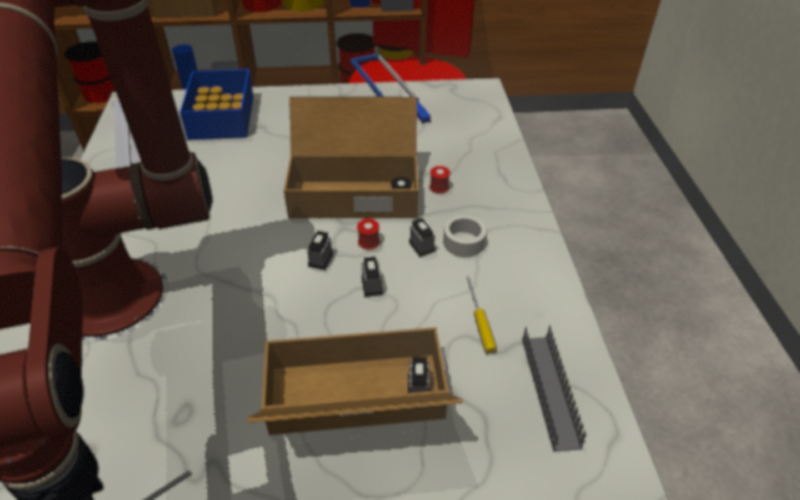

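The top picture shows three loose contactors at (351,233), (415,295) and (366,358). The packed one is at (562,253), in the right carton, and the spool is at (261,252), in the left carton.

Things that could be mistaken:
- **Spool:** the red look-alikes at (236,198) and (337,297).
- **Contactors:** the packed one at (562,253), which must stay.

So I fill the right carton.

```bash
cat >> h.py <<'E'
def contactors(d=None):
    d=d or eyes.get_image("top");W=cloud(d);out=[]
    # carton-free search: heads show at z 0.055..0.075
    for r in nets.silhouettes("top","contactor_1"):
        P=W[r["mask"]];Q=P[(P[:,2]>.057)&(P[:,2]<.082)]
        if len(Q)<40: continue
        (c,s,a)=cv2.minAreaRect((Q[:,:2]*1000).astype(np.float32))
        if max(s)>80: continue
        # long side = contactor y axis; yaw = angle of x axis
        if s[0]>s[1]: a+=90
        a=(a+90)%180-90
        print("contactor p%.2f"%r["p"],np.round(c,1),np.round(s,1),"yaw(x axis) %.1f"%a,"med",(np.median(Q,0)*1000).round(0))
    return d,W
def flap(W,c):
    for r in nets.silhouettes("top","flap_"+c)[:2]:
        P=W[cv2.erode(r["mask"].astype(np.uint8),np.ones((7,7)))>0];P=P[~np.isnan(P[:,0])];m=np.median(P,0)
        n=np.linalg.svd(P-m,full_matrices=False)[2][2];n*=np.sign(n[2]) or 1
        print("flap",c,round(r["p"],2),"med",m.round(3),"normal",n.round(3))
E
python3 - <<'E'
from h import *
d,W=contactors();flap(W,"left");flap(W,"right")
for n,s in(("right",-1),("left",1)):
    M=(W[...,2]>.076)&(W[...,2]<.094)&(W[...,1]*s>.18)&(W[...,1]*s<.40)&(W[...,0]>.3)&(W[...,0]<.72)
    P=W[M];r=cv2.minAreaRect((P[:,:2]*1000).astype(np.float32));print(n,len(P),r,np.percentile(P,[1,99],axis=0).round(3).tolist(),"z",np.median(P[:,2]))
    for x in(.4,.45,.5,.55,.6):
        q=P[abs(P[:,0]-x)<.008];print(x,q[:,1].min().round(3),q[:,1].max().round(3))
    fl=(W[...,2]<.015)&(W[...,1]*s>.215)&(W[...,1]*s<.335)&(W[...,0]>.4)&(W[...,0]<.6);print("floor",np.median(W[fl],0))
a=d["image"];save("crop.png",a[160:320,240:480],3)
E
```

```text
contactor p0.97 [547.9 -19.5] [26.1 53.7] yaw(x axis) 4.5 med [547. -20.  67.]
contactor p0.90 [666.9  93. ] [27.5 52.5] yaw(x axis) 20.6 med [666.  93.  66.]
contactor p0.88 [438.8  68.7] [54.4 28.4] yaw(x axis) -24.4 med [439.  69.  66.]
contactor p0.31 [634. 262.] [45.1 43.2] yaw(x axis) -1.3 med [633. 263.  58.]
flap left 0.7 med [0.521 0.392 0.147] normal [-0.06  -0.795  0.603]
flap right 0.58 med [0.633 0.255 0.055] normal [ 0.014 -0.186  0.982]
right 2017 ((505.6018371582031, -282.7444763183594), (311.2253112792969, 150.71005249023438), 1.4269241094589233) [[0.35, -0.358, 0.076], [0.66, -0.206, 0.094]] z 0.08588448435588925
0.4 -0.359 -0.21
0.45 -0.357 -0.209
0.5 -0.354 -0.208
0.55 -0.355 -0.207
0.6 -0.354 -0.206
floor [ 0.49879186 -0.28247756  0.00558185]
left 2020 ((519.3443603515625, 279.9780578613281), (151.8109130859375, 311.8900146484375), 85.43937683105469) [[0.363, 0.196, 0.077], [0.676, 0.361, 0.094]] z 0.08547747914989501
0.4 0.213 0.363
0.45 0.209 0.362
0.5 0.206 0.355
0.55 0.202 0.352
0.6 0.198 0.348
floor [0.50178124 0.28225293 0.00506927]
```

View pics/crop.png

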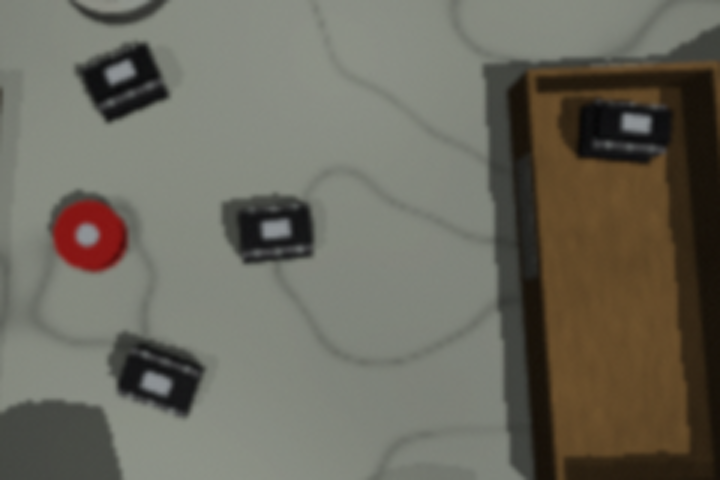

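```bash
cat > go.py <<'E'
import sys
from h import *
from scipy.spatial.transform import Rotation as R
# usage: go.py yaw_deg x y z [x y z ...]: turn first, then the legs
o=ctrl.get_obs();y=np.radians(float(sys.argv[1]));p=np.array(o["tool_pos"])
Rt=R.from_matrix([[np.cos(y),np.sin(y),0],[np.sin(y),-np.cos(y),0],[0,0,-1]])
print("t",round(o["t"],1),"pos",p.round(4),"open",round(o["opening"],4),"gf",round(o["grip_force"],1),"F",np.round(o["contact_force"],1))
print("turn shares",((R.from_rotvec(o["tool_rot"]).inv()*Rt).as_rotvec()/.1).round(2))
for q in np.array(sys.argv[2:],float).reshape(-1,3):
    print("to",q,"shares",(Rt.inv().apply(q-p)/.06).round(2));p=q
E
python3 go.py 4.5 0.207 -0.59 0.27 0.55 -0.02 0.27 0.55 -0.02 0.03
```

```text
t 1.0 pos [ 0.2065 -0.5899  0.2313] open 0.0856 gf 0.0 F [ 1.8 -0.1 -0.2]
turn shares [0.   0.   2.58]
to [ 0.207 -0.59   0.27 ] shares [ 0.01  0.   -0.64]
to [ 0.55 -0.02  0.27] shares [ 6.44 -9.02  0.  ]
to [ 0.55 -0.02  0.03] shares [0. 0. 4.]
```

Call:
jog_arm:
  commands: [0, 0, -0.22, 0, 0, 0.86, 85, 0, 0, -0.22, 0, 0, 0.86, 85, 0, 0, -0.2, 0, 0, 0.86, 85, 0.43, -0.6, 0, 0, 0, 0, 85, 0.43, -0.6, 0, 0, 0, 0, 85, 0.43, -0.6, 0, 0, 0, 0, 85, 0.43, -0.6, 0, 0, 0, 0, 85, 0.43, -0.6, 0, 0, 0, 0, 85, 0.43, -0.6, 0, 0, 0, 0, 85, 0.43, -0.6, 0, 0, 0, 0, 85, 0.43, -0.6, 0, 0, 0, 0, 85, 0.43, -0.6, 0, 0, 0, 0, 85, 0.43, -0.6, 0, 0, 0, 0, 85, 0.43, -0.6, 0, 0, 0, 0, 85, 0.43, -0.6, 0, 0, 0, 0, 85, 0.43, -0.6, 0, 0, 0, 0, 85, 0.43, -0.6, 0, 0, 0, 0, 85, 0.43, -0.6, 0, 0, 0, 0, 85, 0, 0, 0, 0, 0, 0, 85, 0, 0, 0, 0, 0, 0, 85]
  newtons: 60

```text
t: 3.5
tool_pos: [0.5496, -0.0213, 0.2696]
tool_rot: [3.139, 0.124, -0.001]
contact_force: [0.2, -0.6, -0.9]
opening: 0.0847
grip_force: 0.0
```

```bash
python3 go.py 4.5 0.547 -0.02 0.12  0.547 -0.02 0.027; python3 - <<'E'
from h import *
d,W=contactors()
M=(W[...,2]>.05)&(W[...,2]<.078)&(W[...,1]<-.22)&(W[...,1]>-.335)&(W[...,0]>.4)&(W[...,0]<.64)
P=W[M];print(len(P),cv2.minAreaRect((P[:,:2]*1000).astype(np.float32)),np.median(P,0))
E
```

```text
t 3.5 pos [ 0.5496 -0.0213  0.2696] open 0.0847 gf 0.0 F [ 0.2 -0.6 -0.9]
turn shares [0. 0. 0.]
to [ 0.547 -0.02   0.12 ] shares [-0.04 -0.03  2.49]
to [ 0.547 -0.02   0.027] shares [0.   0.   1.55]
contactor p0.62 [665.8  96.2] [26.8 47. ] yaw(x axis) 23.1 med [664. 101.  66.]
contactor p0.46 [434.6  55.7] [26.7 25.7] yaw(x axis) -19.1 med [435.  56.  66.]
421 ((618.80029296875, -284.3686828613281), (53.76103210449219, 36.37517547607422), 83.28400421142578) [ 0.61631848 -0.28228567  0.07047425]
```

Call:
jog_arm:
  commands: [-0.01, -0.01, 0.5, 0, 0, 0, 85, -0.01, -0.01, 0.5, 0, 0, 0, 85, -0.01, -0.01, 0.5, 0, 0, 0, 85, -0.01, 0, 0.5, 0, 0, 0, 85, 0, 0, 0.5, 0, 0, 0, 85, 0, 0, 0.5, 0, 0, 0, 85, 0, 0, 0.5, 0, 0, 0, 85, 0, 0, 0.54, 0, 0, 0, 85, 0, 0, 0, 0, 0, 0, 40, 0, 0, 0, 0, 0, 0, 40, 0, 0, 0, 0, 0, 0, 40, 0, 0, 0, 0, 0, 0, 40, 0, 0, 0, 0, 0, 0, 40, 0, 0, 0, 0, 0, 0, 40]
  newtons: 60

```text
t: 5.35
tool_pos: [0.5482, -0.0198, 0.0286]
tool_rot: [3.138, 0.124, 0.002]
contact_force: [-1.3, -1.6, 6.1]
opening: 0.0532
grip_force: 64.9
```

```bash
python3 go.py 1.3 0.547 -0.02 0.20 0.555 -0.280 0.20  0.555 -0.280 0.034
```

```text
t 5.3 pos [ 0.5482 -0.0198  0.0286] open 0.0532 gf 64.9 F [-1.3 -1.6  6.1]
turn shares [ 0.01 -0.02  0.56]
to [ 0.547 -0.02   0.2  ] shares [-0.02  0.   -2.86]
to [ 0.555 -0.28   0.2  ] shares [0.03 4.34 0.  ]
to [ 0.555 -0.28   0.034] shares [0.   0.   2.77]
```

Call:
jog_arm:
  commands: [0, 0, -0.4, 0, 0, 0.28, 40, 0, 0, -0.6, 0, 0, 0.28, 40, 0, 0, -0.6, 0, 0, 0, 40, 0, 0, -0.6, 0, 0, 0, 40, 0, 0, -0.66, 0, 0, 0, 40, 0, 0.55, 0, 0, 0, 0, 40, 0, 0.55, 0, 0, 0, 0, 40, 0, 0.55, 0, 0, 0, 0, 40, 0, 0.55, 0, 0, 0, 0, 40, 0, 0.55, 0, 0, 0, 0, 40, 0, 0.55, 0, 0, 0, 0, 40, 0, 0.55, 0, 0, 0, 0, 40, 0, 0.49, 0, 0, 0, 0, 40, 0, 0, 0.5, 0, 0, 0, 40, 0, 0, 0.5, 0, 0, 0, 40, 0, 0, 0, 0, 0, 0, 40, 0, 0, 0, 0, 0, 0, 40]

```text
t: 7.48
tool_pos: [0.5535, -0.2798, 0.1394]
tool_rot: [3.141, 0.036, 0.001]
contact_force: [1.0, -0.5, -2.6]
opening: 0.053
grip_force: 64.1
```

```bash
python3 go.py 1.3 0.555 -0.280 0.034; python3 - <<'E'
from h import *
save("carry1.png",eyes.get_image("side")["image"][180:380,180:420],3)
E
```

```text
t 7.5 pos [ 0.5535 -0.2798  0.1394] open 0.053 gf 64.1 F [ 1.  -0.5 -2.6]
turn shares [ 0. -0.  0.]
to [ 0.555 -0.28   0.034] shares [0.02 0.   1.76]
```

View pics/carry1.png

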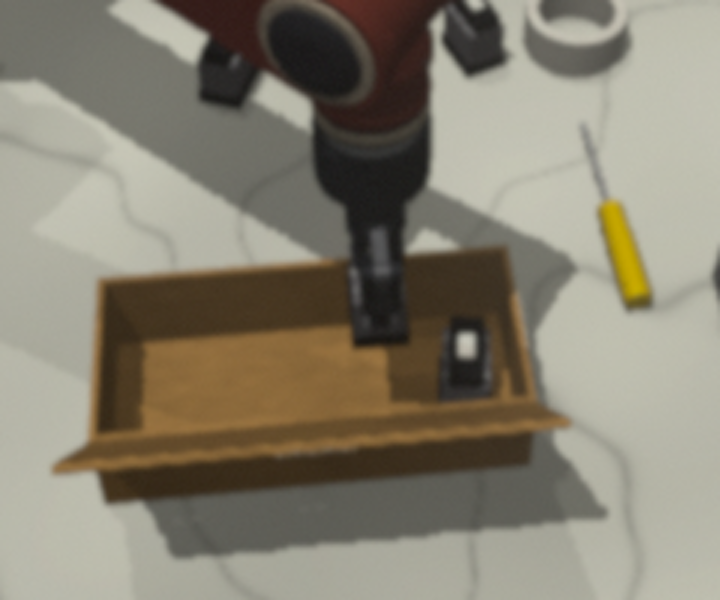

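The held contactor hangs upright at crop (380,300), clear of the packed one at (467,360). Lowering it now.

Call:
jog_arm:
  commands: [0, 0, 0.4, 0, 0, 0, 40, 0, 0, 0.4, 0, 0, 0, 40, 0, 0, 0.4, 0, 0, 0, 40, 0, 0, 0.3, 0, 0, 0, 40, 0, 0, 0.14, 0, 0, 0, 40, 0, 0, 0.08, 0, 0, 0, 40, 0, 0, 0, 0, 0, 0, 40, 0, 0, 0, 0, 0, 0, 40]

```text
t: 8.52
tool_pos: [0.5538, -0.2802, 0.0366]
tool_rot: [3.141, 0.036, 0.002]
contact_force: [0.9, -0.3, -2.5]
opening: 0.0531
grip_force: 64.2
```

Call:
jog_arm:
  commands: [0, 0, 0.04, 0, 0, 0, 40, 0, 0, 0.02, 0, 0, 0, 40, 0, 0, 0, 0, 0, 0, 54, 0, 0, 0, 0, 0, 0, 60, 0, 0, 0, 0, 0, 0, 68, 0, 0, 0, 0, 0, 0, 68, 0, 0, 0, 0, 0, 0, 68, 0, 0, -0.2, 0, 0, 0, 68, 0, 0, -0.5, 0, 0, 0, 68, 0, 0, -0.6, 0, 0, 0, 68, 0, 0, -0.6, 0, 0, 0, 80, 0, 0, -0.6, 0, 0, 0, 85, 0, 0, -0.6, 0, 0, 0, 85, 0, 0, -0.4, 0, 0, 0, 85, 0, -0.6, 0, 0, 0, 0, 85, 0, -0.6, 0, 0, 0, 0, 85, 0, -0.6, 0, 0, 0, 0, 85, 0, 0, 0, 0, 0, 0, 85]

```text
t: 10.78
tool_pos: [0.5508, -0.1703, 0.2429]
tool_rot: [3.141, 0.04, 0.002]
contact_force: [-0.3, -0.1, 1.1]
opening: 0.085
grip_force: 0.0
```

```bash
python3 - <<'E'
from h import *
d,W=contactors();save("c2.png",d["image"],1)
M=(W[...,2]>.05)&(W[...,2]<.078)&(W[...,1]<-.22)&(W[...,1]>-.335)&(W[...,0]>.4)&(W[...,0]<.64)
n,l,s,c=cv2.connectedComponentsWithStats(M.astype(np.uint8))
for i in range(1,n):
    if s[i,4]>60:
        P=W[l==i];print(s[i,4],cv2.minAreaRect((P[:,:2]*1000).astype(np.float32)),np.median(P,0))
E
python3 go.py 20.6 0.666 0.093 0.2  0.666 0.093 0.027;python3 go.py -24 0.439 0.068 0.2 .439 .068 .027
```

```text
contactor p0.56 [438.8  68.6] [53.8 26.1] yaw(x axis) -20.7 med [439.  69.  66.]
t 10.9 pos [ 0.5509 -0.1722  0.2427] open 0.0849 gf 0.0 F [-0.2  0.3 -0.2]
turn shares [ 0.01 -0.01 -3.36]
to [0.666 0.093 0.2  ] shares [ 3.35 -3.46  0.71]
to [0.666 0.093 0.027] shares [0.   0.   2.88]
t 10.9 pos [ 0.5509 -0.1722  0.2427] open 0.0849 gf 0.0 F [-0.2  0.3 -0.2]
turn shares [ 0.01 -0.01  4.42]
to [0.439 0.068 0.2  ] shares [-3.33 -2.9   0.71]
to [0.439 0.068 0.027] shares [0.   0.   2.88]
```

Call:
jog_arm:
  commands: [0, 0, 0, 0, 0, 0.85, 85, 0, 0, 0, 0, 0, 0.85, 85, 0, 0, 0, 0, 0, 0.85, 85, 0, 0, 0, 0, 0, 0.85, 85, 0, 0, 0, 0, 0, 0.67, 85, -0.48, -0.42, 0.05, 0, 0, 0, 85, -0.48, -0.42, 0.05, 0, 0, 0, 85, -0.48, -0.42, 0.05, 0, 0, 0, 85, -0.48, -0.42, 0.05, 0, 0, 0, 85, -0.48, -0.42, 0.05, 0, 0, 0, 85, -0.48, -0.42, 0.05, 0, 0, 0, 85, -0.48, -0.42, 0.05, 0, 0, 0, 85, 0, 0, 0, 0, 0, 0, 85, 0, 0, 0, 0, 0, 0, 85]

```text
t: 12.62
tool_pos: [0.4306, 0.0664, 0.2215]
tool_rot: [3.083, -0.601, 0.001]
contact_force: [-0.1, -0.5, 0.3]
opening: 0.085
grip_force: 0.0
```

```bash
python3 - <<'E'
from h import *
d,W=contactors();save("c3.png",d["image"],1.25)
d=eyes.get_image("side");W=cloud(d)
for r in nets.silhouettes("side","contactor_1"):
    P=W[r["mask"]];P=P[P[:,2]>.06];print(r["p"],len(P) and np.median(P,0).round(3),r["bbox"])
M=(W[...,2]>.05)&(W[...,2]<.078)&(W[...,1]<-.22)&(W[...,1]>-.335)&(W[...,0]>.4)&(W[...,0]<.64)
n,l,s,c=cv2.connectedComponentsWithStats(M.astype(np.uint8))
for i in range(1,n):
    if s[i,4]>60:
        P=W[l==i];print(s[i,4],cv2.minAreaRect((P[:,:2]*1000).astype(np.float32)),np.median(P,0))
E
python3 go.py -22 0.439 0.068 0.2 .439 .068 .027
```

```text
contactor p0.89 [668.6  93.7] [29.8 54. ] yaw(x axis) 22.0 med [666.  93.  66.]
contactor p0.61 [ 554.2 -281.2] [53.2 33.3] yaw(x axis) -0.5 med [ 554. -279.   71.]
0.87 [ 0.556 -0.285  0.072] [300.3, 288.5, 315.6, 317.8]
0.78 [0.667 0.09  0.067] [326.9, 173.3, 347.2, 202.6]
0.71 [0.441 0.065 0.067] [246.0, 183.7, 266.3, 213.2]
0.31 [ 0.505 -0.413  0.177] [201.1, 313.4, 370.9, 336.6]
0.26 [0.644 0.261 0.061] [313.5, 139.1, 329.8, 151.8]
409 ((620.431640625, -283.50390625), (57.674461364746094, 35.52541732788086), 83.46031188964844) [ 0.6198775  -0.28993341  0.07070914]
408 ((556.6494750976562, -279.89422607421875), (35.76058578491211, 58.493309020996094), 1.2042354345321655) [ 0.55610724 -0.28706312  0.07039692]
t 12.8 pos [0.4305 0.0664 0.2212] open 0.085 gf 0.0 F [0.5 0.  0.5]
turn shares [ 0.   -0.   -0.02]
to [0.439 0.068 0.2  ] shares [ 0.12 -0.08  0.35]
to [0.439 0.068 0.027] shares [0.   0.   2.88]
```

View pics/c3.png

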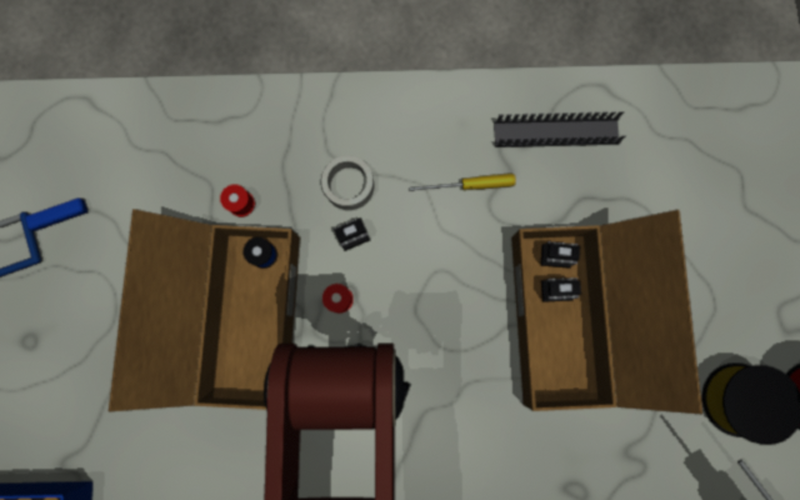

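The placed contactor stands upright at (560,289), next to the packed one at (562,253). One loose contactor is at (351,233), and the near one is hidden under the arm. Now I grasp the near one.

Call:
jog_arm:
  commands: [0.06, -0.04, 0.35, 0, 0, 0, 85, 0.06, -0.04, 0.5, 0, 0, 0, 85, 0, 0, 0.5, 0, 0, 0, 85, 0, 0, 0.5, 0, 0, 0, 85, 0, 0, 0.5, 0, 0, 0, 85, 0, 0, 0.5, 0, 0, 0, 85, 0, 0, 0.38, 0, 0, 0, 85, 0, 0, 0, 0, 0, 0, 40, 0, 0, 0, 0, 0, 0, 40, 0, 0, 0, 0, 0, 0, 40, 0, 0, 0, 0, 0, 0, 40, 0, 0, 0, 0, 0, 0, 40, 0, 0, 0, 0, 0, 0, 40]

```text
t: 14.45
tool_pos: [0.4394, 0.0689, 0.0284]
tool_rot: [3.084, -0.6, 0.003]
contact_force: [-1.3, -0.5, 5.2]
opening: 0.0532
grip_force: 64.3
```

```bash
python3 go.py 1.3 .439 .068 .2 0.495 -0.281 0.20  0.495 -0.281 0.034
```

```text
t 14.4 pos [0.4394 0.0689 0.0284] open 0.0532 gf 64.3 F [-1.3 -0.5  5.2]
turn shares [ 0.   -0.02 -4.07]
to [0.439 0.068 0.2  ] shares [-0.01  0.01 -2.86]
to [ 0.495 -0.281  0.2  ] shares [0.8  5.84 0.  ]
to [ 0.495 -0.281  0.034] shares [0.   0.   2.77]
```

Call:
jog_arm:
  commands: [0, 0, -0.4, 0, 0, 0, 40, 0, 0, -0.6, 0, 0, -0.8, 40, 0, 0, -0.6, 0, 0, -0.8, 40, 0, 0, -0.6, 0, 0, -0.8, 40, 0, 0, -0.66, 0, 0, -0.8, 40, 0, 0, 0, 0, 0, -0.87, 40, 0.08, 0.58, 0, 0, 0, 0, 40, 0.08, 0.58, 0, 0, 0, 0, 40, 0.08, 0.58, 0, 0, 0, 0, 40, 0.08, 0.58, 0, 0, 0, 0, 40, 0.08, 0.58, 0, 0, 0, 0, 40, 0.08, 0.58, 0, 0, 0, 0, 40, 0.08, 0.58, 0, 0, 0, 0, 40, 0.08, 0.58, 0, 0, 0, 0, 40, 0.08, 0.58, 0, 0, 0, 0, 40, 0.08, 0.62, 0, 0, 0, 0, 40, 0, 0, 0.5, 0, 0, 0, 40, 0, 0, 0.5, 0, 0, 0, 40, 0, 0, 0, 0, 0, 0, 40, 0, 0, 0, 0, 0, 0, 40]

```text
t: 16.95
tool_pos: [0.4946, -0.2801, 0.1393]
tool_rot: [3.141, 0.036, 0.0]
contact_force: [-0.5, 0.7, -1.9]
opening: 0.0534
grip_force: 64.4
```

```bash
python3 go.py 1.3 0.495 -0.281 0.034; python3 - <<'E'
from h import *
W=cloud(eyes.get_image("side"))
for r in nets.silhouettes("side","contactor_1"):
    P=W[r["mask"]];print(r["p"],np.nanmedian(P,0).round(3),np.nanpercentile(P,[3,97],axis=0).round(3).tolist(),r["bbox"])
E
```

```text
t 16.9 pos [ 0.4946 -0.2801  0.1393] open 0.0534 gf 64.4 F [-0.5  0.7 -1.9]
turn shares [ 0. -0.  0.]
to [ 0.495 -0.281  0.034] shares [0.01 0.01 1.76]
0.97 [0.665 0.079 0.046] [[0.644, 0.065, 0.003], [0.693, 0.118, 0.07]] [325.7, 173.2, 349.3, 205.3]
0.96 [ 0.556 -0.293  0.07 ] [[0.539, -0.308, 0.021], [0.574, -0.258, 0.076]] [297.4, 287.2, 312.5, 317.8]
0.73 [0.565 0.371 0.118] [[0.386, 0.199, 0.012], [0.674, 0.431, 0.193]] [227.9, 73.8, 339.1, 174.1]
0.62 [ 0.496 -0.306  0.13 ] [[0.477, -0.309, 0.114], [0.514, -0.282, 0.165]] [267.0, 272.6, 286.5, 297.2]
```

Call:
jog_arm:
  commands: [0, 0, 0.4, 0, 0, 0, 40, 0, 0, 0.4, 0, 0, 0, 40, 0, 0, 0.4, 0, 0, 0, 40, 0, 0, 0.3, 0, 0, 0, 40, 0, 0, 0.14, 0, 0, 0, 40, 0, 0, 0.08, 0, 0, 0, 40, 0, 0, 0.04, 0, 0, 0, 40, 0, 0, 0.02, 0, 0, 0, 40, 0, 0, 0, 0, 0, 0, 54, 0, 0, 0, 0, 0, 0, 60, 0, 0, 0, 0, 0, 0, 68, 0, 0, 0, 0, 0, 0, 68, 0, 0, 0, 0, 0, 0, 68, 0, 0, -0.2, 0, 0, 0, 68, 0, 0, -0.5, 0, 0, 0, 68, 0, 0, -0.6, 0, 0, 0, 68, 0, 0, -0.6, 0, 0, 0, 80, 0, 0, -0.6, 0, 0, 0, 85, 0, 0, -0.6, 0, 0, 0, 85, 0, 0, -0.4, 0, 0, 0, 85]

```text
t: 19.55
tool_pos: [0.4947, -0.2813, 0.2453]
tool_rot: [3.138, 0.035, 0.004]
contact_force: [-0.5, -0.3, -0.2]
opening: 0.0852
grip_force: 0.0
```

```bash
python3 - <<'E'
from h import *
W=cloud(eyes.get_image("side"))
for r in nets.silhouettes("side","contactor_1"):
    P=W[r["mask"]];print(r["p"],np.nanmedian(P,0).round(3),np.nanpercentile(P,[3,97],axis=0).round(3).tolist(),r["bbox"])
contactors()
E
python3 go.py 21 .666 .093 .2 .666 .093 .027
```

```text
0.69 [ 0.556 -0.291  0.069] [[0.539, -0.308, 0.036], [0.573, -0.256, 0.075]] [298.8, 286.4, 314.5, 318.1]
0.65 [0.665 0.078 0.046] [[0.644, 0.065, 0.005], [0.692, 0.113, 0.07]] [326.4, 173.6, 347.1, 203.7]
0.56 [ 0.496 -0.291  0.068] [[0.478, -0.308, 0.019], [0.514, -0.254, 0.075]] [271.6, 288.8, 287.4, 316.3]
contactor p0.71 [ 554.3 -282.1] [55.  33.4] yaw(x axis) -1.3 med [ 554. -280.   71.]
contactor p0.64 [666.7  93.5] [26.3 53.3] yaw(x axis) 21.5 med [666.  93.  66.]
contactor p0.56 [ 492.8 -282.6] [54.8 32.7] yaw(x axis) -1.3 med [ 488. -266.   70.]
t 19.8 pos [ 0.4943 -0.2806  0.2423] open 0.0848 gf 0.0 F [ 0.2 -0.4  0.7]
turn shares [ 0.01 -0.   -3.44]
to [0.666 0.093 0.2  ] shares [ 4.9  -4.79  0.7 ]
to [0.666 0.093 0.027] shares [0.   0.   2.88]
```

Call:
jog_arm:
  commands: [0, 0, 0, 0, 0, -0.86, 85, 0, 0, 0, 0, 0, -0.86, 85, 0, 0, 0, 0, 0, -0.86, 85, 0, 0, 0, 0, 0, -0.86, 85, 0.49, -0.48, 0.05, 0, 0, 0, 85, 0.49, -0.48, 0.05, 0, 0, 0, 85, 0.49, -0.48, 0.05, 0, 0, 0, 85, 0.49, -0.48, 0.05, 0, 0, 0, 85, 0.49, -0.48, 0.05, 0, 0, 0, 85, 0.49, -0.48, 0.05, 0, 0, 0, 85, 0.49, -0.48, 0.05, 0, 0, 0, 85, 0.49, -0.48, 0.05, 0, 0, 0, 85, 0.49, -0.48, 0.05, 0, 0, 0, 85, 0.49, -0.48, 0.05, 0, 0, 0, 85, 0, 0, 0.5, 0, 0, 0, 85, 0, 0, 0, 0, 0, 0, 85, 0, 0, 0, 0, 0, 0, 85]

```text
t: 21.88
tool_pos: [0.6651, 0.0936, 0.1814]
tool_rot: [-3.089, -0.572, 0.002]
contact_force: [0.0, -0.7, 0.3]
opening: 0.0848
grip_force: 0.0
```

```bash
python3 - <<'E'
from h import *
W=cloud(eyes.get_image("side"))
for r in nets.silhouettes("side","contactor_1"):
    P=W[r["mask"]];print(r["p"],np.nanmedian(P,0).round(3),np.nanpercentile(P,[3,97],axis=0).round(3).tolist(),r["bbox"])
contactors()
E
python3 go.py 21 .666 .093 .1 .666 .093 .027
```

```text
0.94 [ 0.555 -0.291  0.069] [[0.538, -0.308, 0.021], [0.573, -0.256, 0.075]] [298.0, 287.0, 313.9, 320.1]
0.93 [0.665 0.079 0.046] [[0.644, 0.065, 0.005], [0.692, 0.113, 0.07]] [327.5, 173.7, 349.4, 203.1]
0.69 [ 0.496 -0.292  0.068] [[0.477, -0.309, 0.02], [0.513, -0.255, 0.075]] [269.0, 286.4, 288.9, 315.4]
0.58 [0.512 0.349 0.084] [[0.375, 0.2, 0.006], [0.656, 0.429, 0.19]] [227.5, 76.5, 336.2, 177.9]
contactor p0.81 [ 493.9 -282.3] [55.1 34.9] yaw(x axis) -1.2 med [ 494. -281.   71.]
contactor p0.80 [ 555.4 -281.8] [54.8 35.6] yaw(x axis) -0.6 med [ 554. -280.   71.]
contactor p0.50 [662.  104.9] [26.4 27.9] yaw(x axis) 21.6 med [662. 106.  66.]
t 22.1 pos [0.6662 0.0936 0.1836] open 0.0851 gf 0.0 F [-0.4 -0.2  0.2]
turn shares [ 0.01 -0.02 -0.  ]
to [0.666 0.093 0.1  ] shares [-0.01  0.01  1.39]
to [0.666 0.093 0.027] shares [0.   0.   1.22]
```

Call:
jog_arm:
  commands: [0, 0, 0.4, 0, 0, 0, 85, 0, 0, 0.5, 0, 0, 0, 85, 0, 0, 0.5, 0, 0, 0, 85, 0, 0, 0.5, 0, 0, 0, 85, 0, 0, 0.4, 0, 0, 0, 85, 0, 0, 0.28, 0, 0, 0, 85, 0, 0, 0, 0, 0, 0, 40, 0, 0, 0, 0, 0, 0, 40, 0, 0, 0, 0, 0, 0, 40, 0, 0, 0, 0, 0, 0, 40, 0, 0, 0, 0, 0, 0, 40, 0, 0, 0, 0, 0, 0, 40]

```text
t: 23.58
tool_pos: [0.6667, 0.0941, 0.0289]
tool_rot: [3.089, 0.573, 0.004]
contact_force: [-0.3, -0.4, 5.3]
opening: 0.0534
grip_force: 65.0
```

```bash
python3 go.py 1.3 .666 .093 .2 0.433 -0.282 0.20  0.433 -0.282 0.034
```

```text
t 23.6 pos [0.6667 0.0941 0.0289] open 0.0534 gf 65.0 F [-0.3 -0.4  5.3]
turn shares [ 0.   -0.02  3.44]
to [0.666 0.093 0.2  ] shares [-0.01  0.02 -2.85]
to [ 0.433 -0.282  0.2  ] shares [-4.02  6.16  0.  ]
to [ 0.433 -0.282  0.034] shares [0.   0.   2.77]
```

Call:
jog_arm:
  commands: [0, 0, -0.4, 0, 0, 0, 40, 0, 0, -0.6, 0, 0, 0.86, 40, 0, 0, -0.6, 0, 0, 0.86, 40, 0, 0, -0.6, 0, 0, 0.86, 40, 0, 0, -0.65, 0, 0, 0.86, 40, -0.36, 0.56, 0, 0, 0, 0, 40, -0.36, 0.56, 0, 0, 0, 0, 40, -0.36, 0.56, 0, 0, 0, 0, 40, -0.36, 0.56, 0, 0, 0, 0, 40, -0.36, 0.56, 0, 0, 0, 0, 40, -0.36, 0.56, 0, 0, 0, 0, 40, -0.36, 0.56, 0, 0, 0, 0, 40, -0.36, 0.56, 0, 0, 0, 0, 40, -0.36, 0.56, 0, 0, 0, 0, 40, -0.36, 0.56, 0, 0, 0, 0, 40, -0.42, 0.56, 0, 0, 0, 0, 40, 0, 0, 0.5, 0, 0, 0, 40, 0, 0, 0.5, 0, 0, 0, 40, 0, 0, 0, 0, 0, 0, 40, 0, 0, 0, 0, 0, 0, 40]

```text
t: 26.08
tool_pos: [0.4331, -0.2809, 0.1388]
tool_rot: [3.141, 0.036, 0.0]
contact_force: [0.5, -0.1, -1.5]
opening: 0.0535
grip_force: 64.2
```

```bash
python3 go.py 1.3 0.433 -0.282 0.034; python3 - <<'E'
from h import *
W=cloud(eyes.get_image("side"))
for r in nets.silhouettes("side","contactor_1"):
    P=W[r["mask"]];print(r["p"],np.nanmedian(P,0).round(3),np.nanpercentile(P,[3,97],axis=0).round(3).tolist(),r["bbox"])
E
```

```text
t 26.1 pos [ 0.4331 -0.2809  0.1388] open 0.0535 gf 64.2 F [ 0.5 -0.1 -1.5]
turn shares [ 0. -0.  0.]
to [ 0.433 -0.282  0.034] shares [-0.    0.02  1.75]
0.89 [ 0.496 -0.292  0.069] [[0.479, -0.309, 0.02], [0.513, -0.255, 0.075]] [271.6, 285.9, 288.8, 317.3]
0.67 [ 0.449 -0.306  0.132] [[0.419, -0.309, 0.112], [0.456, -0.259, 0.176]] [237.6, 264.8, 258.1, 298.0]
0.57 [ 0.555 -0.291  0.069] [[0.538, -0.308, 0.019], [0.573, -0.255, 0.076]] [296.2, 286.0, 315.9, 319.5]
```

Call:
jog_arm:
  commands: [0, 0, 0.4, 0, 0, 0, 40, 0, 0, 0.4, 0, 0, 0, 40, 0, 0, 0.4, 0, 0, 0, 40, 0, 0, 0.3, 0, 0, 0, 40, 0, 0, 0.14, 0, 0, 0, 40, 0, 0, 0.08, 0, 0, 0, 40, 0, 0, 0.03, 0, 0, 0, 40, 0, 0, 0.02, 0, 0, 0, 40, 0, 0, 0, 0, 0, 0, 54, 0, 0, 0, 0, 0, 0, 60, 0, 0, 0, 0, 0, 0, 68, 0, 0, 0, 0, 0, 0, 68, 0, 0, 0, 0, 0, 0, 68, 0, 0, -0.2, 0, 0, 0, 68, 0, 0, -0.5, 0, 0, 0, 68, 0, 0, -0.6, 0, 0, 0, 68, 0, 0, -0.6, 0, 0, 0, 68, 0, 0, -0.7, 0, 0, 0, 68, 0, 0, -0.8, 0, 0, 0, 30, 0, 0, -0.6, 0, 0, 0, 0]

```text
t: 28.68
tool_pos: [0.433, -0.2813, 0.2753]
tool_rot: [3.139, 0.035, 0.003]
contact_force: [0.4, -0.2, -0.3]
opening: 0.0325
grip_force: 0.0
```

```bash
python3 - <<'E'
from h import *
W=cloud(eyes.get_image("side"))
for r in nets.silhouettes("side","contactor_1"):
    P=W[r["mask"]];print(r["p"],np.nanmedian(P,0).round(3),np.nanpercentile(P,[3,97],axis=0).round(3).tolist(),r["bbox"])
d,W=contactors();flap(W,"right")
save("all_in.png",d["image"][90:350],1.25)
E
python3 go.py 1.3 .505 -.281 .3 .505 -.50 .3 .505 -.50 .17
```

```text
0.71 [ 0.51  -0.41   0.173] [[0.365, -0.435, 0.047], [0.657, -0.343, 0.199]] [200.5, 311.0, 370.5, 339.4]
0.65 [ 0.439 -0.294  0.068] [[0.421, -0.309, 0.02], [0.455, -0.259, 0.075]] [244.9, 289.5, 265.0, 319.9]
0.63 [ 0.557 -0.291  0.069] [[0.539, -0.308, 0.035], [0.574, -0.256, 0.075]] [298.2, 286.9, 315.7, 316.6]
contactor p0.87 [ 434.9 -283.2] [35.2 54.7] yaw(x axis) 1.6 med [ 435. -282.   71.]
contactor p0.62 [ 493.9 -282.3] [53.8 34.9] yaw(x axis) -1.3 med [ 494. -281.   71.]
contactor p0.59 [ 555.2 -282.3] [35.3 54.3] yaw(x axis) 1.9 med [ 554. -281.   71.]
flap right 0.84 med [ 0.567 -0.39   0.143] normal [-0.018  0.802  0.597]
t 28.9 pos [ 0.4325 -0.2808  0.2715] open 0.0005 gf 0.0 F [-0.8  0.  -0.8]
turn shares [-0.    0.01 -0.  ]
to [ 0.505 -0.281  0.3  ] shares [ 1.21  0.03 -0.48]
to [ 0.505 -0.5    0.3  ] shares [-0.08  3.65  0.  ]
to [ 0.505 -0.5    0.17 ] shares [0.   0.   2.17]
```

View pics/all_in.png

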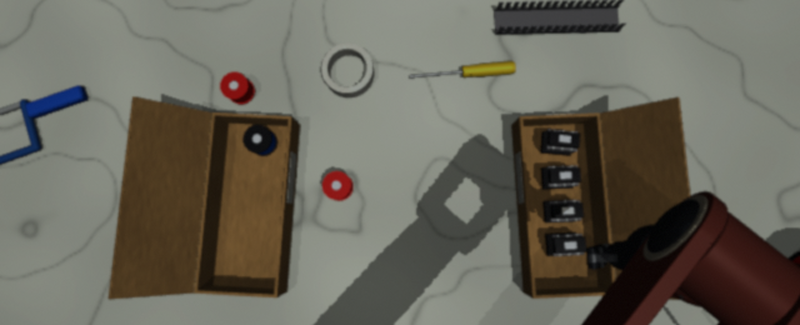

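Four contactors stand in the right carton at (560,140), (560,176), (562,211) and (565,245). None are left loose, so I go behind the right flap next.

Call:
jog_arm:
  commands: [0.4, 0, -0.16, 0, 0, 0, 0, 0.4, 0, -0.16, 0, 0, 0, 0, 0.4, 0, -0.16, 0, 0, 0, 0, 0, 0.6, 0, 0, 0, 0, 0, 0, 0.6, 0, 0, 0, 0, 0, 0, 0.6, 0, 0, 0, 0, 0, 0, 0.6, 0, 0, 0, 0, 0, 0, 0.6, 0, 0, 0, 0, 0, -0.08, 0.65, 0, 0, 0, 0, 0, 0, 0, 0.5, 0, 0, 0, 0, 0, 0, 0.5, 0, 0, 0, 0, 0, 0, 0.5, 0, 0, 0, 0, 0, 0, 0.5, 0, 0, 0, 0, 0, 0, 0.25, 0, 0, 0, 0, 0, 0, 0, 0, 0, 0, 0]

```text
t: 30.8
tool_pos: [0.5041, -0.4973, 0.1631]
tool_rot: [-3.138, -0.036, 0.005]
contact_force: [0.3, 0.1, 0.4]
opening: 0.0003
grip_force: 0.0
```

```bash
python3 go.py 1.3 .505 -.43 .165 .505 -.30 .165
```

```text
t 30.8 pos [ 0.5041 -0.4973  0.1631] open 0.0003 gf 0.0 F [0.3 0.1 0.4]
turn shares [-0.04  0.03  0.  ]
to [ 0.505 -0.43   0.165] shares [ 0.04 -1.12 -0.03]
to [ 0.505 -0.3    0.165] shares [ 0.05 -2.17  0.  ]
```

Call:
jog_arm:
  commands: [0, -0.25, 0, 0, 0, 0, 0, 0, -0.25, 0, 0, 0, 0, 0, 0, -0.25, 0, 0, 0, 0, 0, 0, -0.25, 0, 0, 0, 0, 0, 0, -0.25, 0, 0, 0, 0, 0, 0, -0.25, 0, 0, 0, 0, 0, 0, -0.25, 0, 0, 0, 0, 0, 0, -0.25, 0, 0, 0, 0, 0, 0, -0.25, 0, 0, 0, 0, 0, 0, -0.25, 0, 0, 0, 0, 0, 0, -0.25, 0, 0, 0, 0, 0, 0, -0.25, 0, 0, 0, 0, 0, 0, -0.25, 0, 0, 0, 0, 0, 0, 0, 0, 0, 0, 0, 0]

```text
t: 32.55
tool_pos: [0.4999, -0.3014, 0.1643]
tool_rot: [-3.139, -0.038, 0.004]
contact_force: [0.1, -0.4, -0.0]
opening: 0.0001
grip_force: 0.0
```

```bash
python3 -c "
from h import *
save('flapR1.png',eyes.get_image('side')['image'][170:400,150:450],2)"
```

```text
(no output)
```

View pics/flapR1.png

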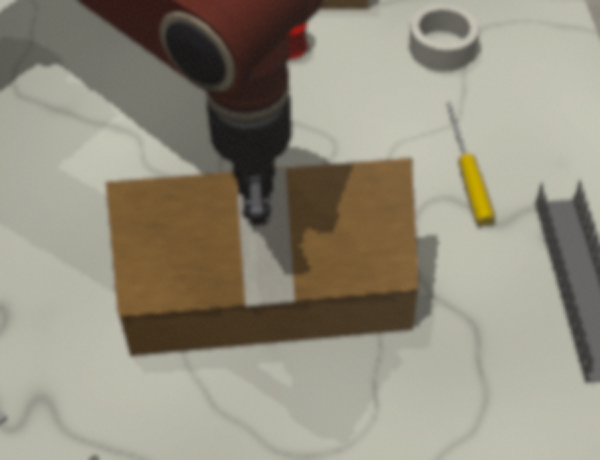

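The flap (tape strip at about (265,250)) leans inwards, with the fingers on its outer face at (255,210). Pressing it down now.

Call:
jog_arm:
  commands: [0, -0.2, 0.15, 0, 0, 0, 0, 0, -0.2, 0.15, 0, 0, 0, 0, 0, -0.2, 0.15, 0, 0, 0, 0, 0, -0.15, 0.15, 0, 0, 0, 0, 0, -0.1, 0.15, 0, 0, 0, 0, 0, 0, 0.15, 0, 0, 0, 0, 0, 0, 0.15, 0, 0, 0, 0, 0, 0, 0.1, 0, 0, 0, 0, 0, 0, 0, 0, 0, 0, 0]

```text
t: 33.72
tool_pos: [0.499, -0.2524, 0.0961]
tool_rot: [-3.141, -0.035, 0.002]
contact_force: [0.1, 0.4, 0.2]
opening: 0.0001
grip_force: 0.0
```

Call:
jog_arm:
  commands: [0, -0.1, 0.04, 0, 0, 0, 0, 0, -0.1, 0.04, 0, 0, 0, 0, 0, -0.1, 0.02, 0, 0, 0, 0, 0, 0, 0.02, 0, 0, 0, 0, 0, 0, 0, 0, 0, 0, 0]

```text
t: 34.35
tool_pos: [0.4992, -0.2338, 0.0909]
tool_rot: [-3.14, -0.036, 0.0]
contact_force: [-2.0, 2.6, 7.0]
opening: 0.0001
grip_force: 3.6
```

```bash
python3 - <<'E'
from h import *
W=cloud(eyes.get_image("side"));M=(W[...,1]<-.2)&(W[...,1]>-.345)&(W[...,0]>.36)&(W[...,0]<.65)&(W[...,2]<.14)&(W[...,2]>.07)&(abs(W[...,0]-.5)>.05)
P=W[M];m=P.mean(0);n=np.linalg.svd(P-m,full_matrices=False)[2][2];print(len(P),m,n,np.degrees(np.arctan2(n[1],n[2])))
E
```

```text
4915 [ 0.51090814 -0.28152843  0.09149239] [ 0.0029665  -0.01945813  0.99980627] -1.11494390608278
```

Call:
jog_arm:
  commands: [0, 0, 0.04, 0, 0, 0, 0, 0, 0, 0, 0, 0, 0, 0, 0, 0, -0.2, 0, 0, 0, 0, 0, 0, -0.6, 0, 0, 0, 0, 0, 0, -0.7, 0, 0, 0, 0, 0, 0, -0.7, 0, 0, 0, 0, 0, 0, -0.7, 0, 0, 0, 0, 0, 0, -0.7, 0, 0, 0.5, 0, 0, 0, 0, 0, 0, 0.5, 0, 0, 0, 0, 0, 0, 0, 0]

```text
t: 35.65
tool_pos: [0.4991, -0.2342, 0.3036]
tool_rot: [3.139, -0.12, 0.001]
contact_force: [0.4, -0.6, -0.1]
opening: -0.0001
grip_force: 0.0
```

```bash
python3 go.py -4.5 .537 .50 .3 .537 .50 .165
```

```text
t 35.6 pos [ 0.4991 -0.2342  0.3036] open -0.0001 gf 0.0 F [ 0.4 -0.6 -0.1]
turn shares [ 0.   -0.01  0.02]
to [0.537 0.5   0.3  ] shares [ -0.33 -12.25   0.06]
to [0.537 0.5   0.165] shares [0.   0.   2.25]
```

Call:
jog_arm:
  commands: [-0.02, -0.65, 0, 0, 0, 0, 0, -0.02, -0.65, 0, 0, 0, 0, 0, -0.02, -0.65, 0, 0, 0, 0, 0, -0.02, -0.65, 0, 0, 0, 0, 0, -0.02, -0.65, 0, 0, 0, 0, 0, -0.02, -0.65, 0, 0, 0, 0, 0, -0.02, -0.65, 0, 0, 0, 0, 0, -0.02, -0.65, 0, 0, 0, 0, 0, -0.02, -0.65, 0, 0, 0, 0, 0, -0.02, -0.65, 0, 0, 0, 0, 0, -0.02, -0.65, 0, 0, 0, 0, 0, -0.02, -0.65, 0, 0, 0, 0, 0, -0.02, -0.65, 0, 0, 0, 0, 0, -0.02, -0.65, 0, 0, 0, 0, 0, -0.02, -0.65, 0, 0, 0, 0, 0, -0.02, -0.65, 0, 0, 0, 0, 0, -0.02, -0.65, 0, 0, 0, 0, 0, -0.02, -0.65, 0, 0, 0, 0, 0, -0.02, -0.6, 0, 0, 0, 0, 0, 0, 0, 0, 0, 0, 0, 0]

```text
t: 38.15
tool_pos: [0.5321, 0.5048, 0.3006]
tool_rot: [3.137, -0.116, -0.005]
contact_force: [0.0, -1.4, -0.2]
opening: 0.0001
grip_force: 0.0
```

```bash
python3 go.py -4.5 .537 .50 .3 .537 .50 .165;  python3 - <<'E'
from h import *
for c in("side","top"):
    W=cloud(eyes.get_image(c));M=(W[...,1]<-.2)&(W[...,1]>-.345)&(W[...,0]>.36)&(W[...,0]<.65)&(W[...,2]<.14)&(W[...,2]>.07)
    P=W[M];m=P.mean(0);n=np.linalg.svd(P-m,full_matrices=False)[2][2];print(c,len(P),m,np.degrees(np.arctan2(n[1],n[2])))
E
```

```text
t 38.1 pos [0.5321 0.5048 0.3006] open 0.0001 gf 0.0 F [ 0.  -1.4 -0.2]
turn shares [0.02 0.03 0.05]
to [0.537 0.5   0.3  ] shares [0.09 0.07 0.01]
to [0.537 0.5   0.165] shares [0.   0.   2.25]
side 7458 [ 0.50764313 -0.28125194  0.09166827] 178.9377785535898
top 9108 [ 0.50316065 -0.27461376  0.09138965] -179.12296498633563
```

Call:
jog_arm:
  commands: [0, 0, 0.5, 0, 0, 0, 0, 0, 0, 0.5, 0, 0, 0, 0, 0, 0, 0.5, 0, 0, 0, 0, 0, 0, 0.5, 0, 0, 0, 0, 0, 0, 0.25, 0, 0, 0, 0, 0, 0.25, 0, 0, 0, 0, 0, 0, 0.25, 0, 0, 0, 0, 0, 0, 0.25, 0, 0, 0, 0, 0, 0, 0.25, 0, 0, 0, 0, 0, 0, 0.25, 0, 0, 0, 0, 0, 0, 0.25, 0, 0, 0, 0, 0, 0, 0.25, 0, 0, 0, 0, 0, 0, 0.2, 0, 0, 0, 0, 0, 0, 0, 0, 0, 0, 0, 0]

```text
t: 40.0
tool_pos: [0.5263, 0.3923, 0.1834]
tool_rot: [-3.123, 0.119, -0.016]
contact_force: [-15.2, 9.4, 39.6]
opening: 0.0
grip_force: 21.0
```

```bash
cat > lf.py <<'E'
from h import *
d=eyes.get_image("side");W=cloud(d)
a=np.radians(-4.5);ex=np.array([np.cos(a),np.sin(a)]);ey=np.array([-ex[1],ex[0]]);c=np.array([.519,.2745])
L=W.copy();L[...,0]=(W[...,:2]-c)@ex;L[...,1]=(W[...,:2]-c)@ey
M=(L[...,2]>.10)&(L[...,2]<.215)&(abs(L[...,0])<.14)&(L[...,1]>-.02)&(L[...,1]<.17)&(abs(L[...,0])>.05)
P=L[M]
for k in range(3):
    A=np.c_[P[:,2]-.085,P[:,0],np.ones(len(P))];s=np.linalg.lstsq(A,P[:,1],rcond=None)[0];r=abs(A@s-P[:,1]);P=P[r<max(.004,2*np.median(r))]
print(len(P),"side: y at hinge",s[2].round(4),"angle",round(90+np.degrees(np.arctan(s[0])),2),"yaw resid",np.degrees(s[1]).round(2),"res",r.mean().round(4))
M=(L[...,2]>.08)&(L[...,2]<.092)&(abs(L[...,0])<.14)&(L[...,1]<-.05)&(L[...,1]>-.09);print("inner rim y",np.percentile(L[M][:,1],[3,50,97]).round(4))
# top: edge
Wt=cloud(eyes.get_image("top"));q=(Wt[...,:2]-c)@np.c_[ex,ey]
M=(Wt[...,2]>.2)&(Wt[...,2]<.24)&(abs(abs(q[...,0])-.1)<.04)&(abs(q[...,1]-.08)<.06)
print("top edge y,z",np.percentile(q[M][:,1],[5,50,95]).round(4) if M.any() else None,M.sum(),np.median(Wt[M][:,2]) if M.any() else None)
E
python3 lf.py; python3 go.py -4.5 .53 .38 .165; python3 -c "
from h import *
save('flapL1.png',eyes.get_image('side')['image'][40:240,180:420],2.5)"
```

```text
1763 side: y at hinge 0.0738 angle 100.29 yaw resid 0.34 res 0.0017
inner rim y [-0.0703 -0.0655 -0.0603]
top edge y,z [0.0915 0.0945 0.1003] 763 0.2136596257539075
t 40.1 pos [0.5263 0.3925 0.1833] open -0.0001 gf 21.0 F [-14.8   7.9  39. ]
turn shares [-0.16 -0.1   0.03]
to [0.53  0.38  0.165] shares [0.08 0.2  0.3 ]
```

View pics/flapL1.png

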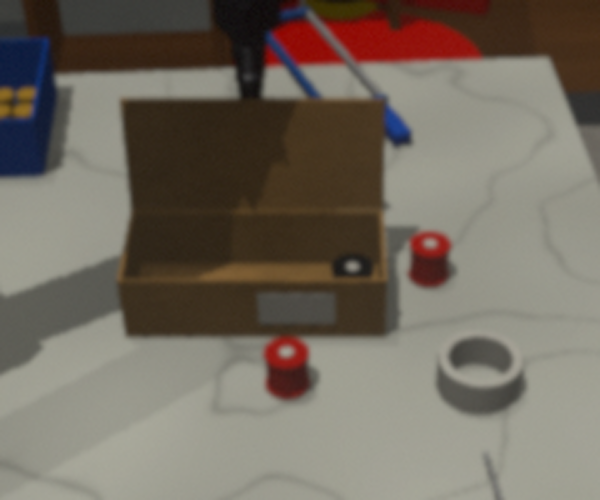

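```bash
python3 - <<'E'
from h import *
obs();o=ctrl.get_obs();print(np.round(o["effort"],1),np.round(o["wrist_torque"],2))
d=eyes.get_image("top");save("topL.png",d["image"][110:350,40:340],2.5)
W=cloud(d)
# heights in carton-left outer side
for x in (.42,.46,.50,.54,.58,.62):
    print(x,[round(float(np.nanmedian(W[(abs(W[...,0]-x)<.008)&(abs(W[...,1]-y)<.008)][:,2])),3) for y in (.34,.36,.38,.40,.42,.44,.46)])
E
```

```text
{'t': 40.15, 'q': [0.524, 0.147, 1.593, 0.008, 1.384, 2.169], 'tool_pos': [0.526, 0.393, 0.183], 'tool_rot': [-3.124, 0.118, -0.016], 'contact_force': [-15.199, 9.167, 39.466], 'opening': -0.0, 'grip_force': 21.024}
[-10.7 -17.6 -17.4  -3.4  -2.4  -0.2] [ 0.71  2.17 -0.19]
0.42 [0.522, 0.149, 0.499, nan, nan, nan, nan]
0.46 [0.034, 0.143, 0.218, 0.467, nan, nan, nan]
0.5 [0.051, 0.452, 0.492, 0.498, nan, nan, nan]
0.54 [0.429, 0.336, 0.5, 0.496, 0.484, nan, nan]
0.58 [0.086, 0.211, nan, nan, nan, nan, nan]
0.62 [0.088, 0.197, nan, nan, nan, nan, nan]
  return np.nanmean(a, axis, out=out, keepdims=keepdims)
```

View pics/topL.png

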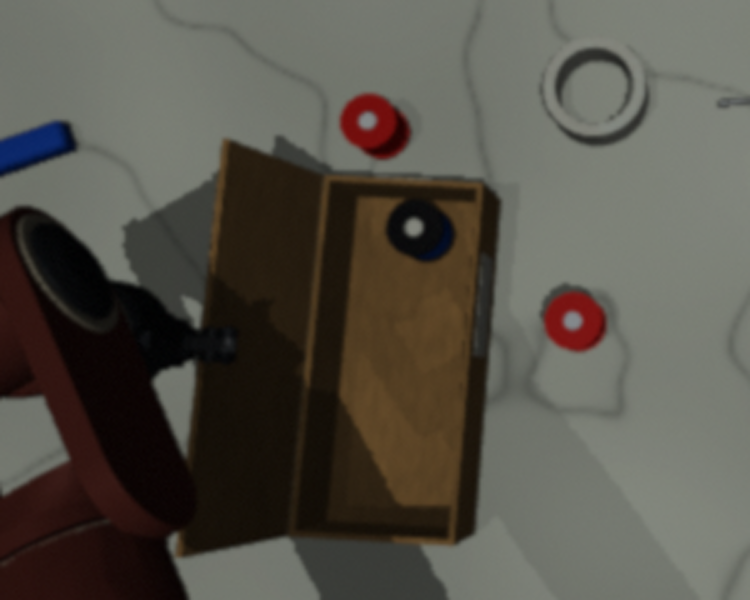

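```bash
python3 - <<'E'
from h import *
d=eyes.get_image("top");W=cloud(d)
v=248
for u in range(104,176,3): print(u,W[v,u].round(3),end="; ")
print()
v=225
for u in range(116,172,5): print(u,W[v,u].round(3),end="; ")
T=np.linalg.inv(d["cam_to_world"]);p=T[:3,:3]@np.array([.526,.392,.183])+T[:3,3];print("\ntcp px",d["K"][0,0]*p[0]/-p[2]+d["K"][0,2],d["K"][1,1]*-p[1]/-p[2]+d["K"][1,2])
E
```

```text
104 [0.518 0.352 0.328]; 107 [0.519 0.353 0.317]; 110 [0.519 0.352 0.308]; 113 [0.52  0.354 0.293]; 116 [0.52  0.351 0.289]; 119 [0.52  0.347 0.287]; 122 [0.52  0.343 0.285]; 125 [0.52  0.34  0.279]; 128 [0.52  0.336 0.276]; 131 [0.52  0.332 0.274]; 134 [0.52  0.33  0.267]; 137 [0.525 0.362 0.176]; 140 [0.525 0.36  0.167]; 143 [0.526 0.359 0.154]; 146 [0.526 0.357 0.146]; 149 [0.527 0.355 0.134]; 152 [0.527 0.353 0.123]; 155 [0.527 0.35  0.116]; 158 [0.528 0.348 0.102]; 161 [0.528 0.347 0.089]; 164 [0.528 0.341 0.086]; 167 [0.529 0.339 0.074]; 170 [0.53  0.34  0.053]; 173 [0.531 0.34  0.033]; 
116 [ 0.59   0.488 -0.002]; 121 [ 0.589  0.476 -0.002]; 126 [0.566 0.366 0.22 ]; 131 [0.567 0.364 0.203]; 136 [0.569 0.36  0.188]; 141 [0.57  0.358 0.171]; 146 [0.572 0.355 0.153]; 151 [0.574 0.352 0.136]; 156 [0.575 0.347 0.12 ]; 161 [0.577 0.344 0.1  ]; 166 [0.578 0.339 0.084]; 171 [0.58  0.336 0.061]; 
tcp px 120.14079673852515 247.62920560040354
```

The flap edge has jammed under the gripper's bulging knuckles, about 40 mm above the tip. I'll raise the tool so that only the fingertip pushes, near the edge.

Call:
jog_arm:
  commands: [0, 0, -0.2, 0, 0, 0, 0, 0, 0, -0.2, 0, 0, 0, 0, 0, 0, -0.27, 0, 0, 0, 0, 0, 0, 0, 0, 0, 0, 0]

```text
t: 40.75
tool_pos: [0.5249, 0.3862, 0.2097]
tool_rot: [-3.139, 0.122, -0.002]
contact_force: [0.7, -0.1, 0.5]
opening: 0.0002
grip_force: 0.0
```

```bash
python3 go.py -4.5 .53 .38 .205; python3 lf.py
```

```text
t 40.8 pos [0.5249 0.3862 0.2097] open 0.0002 gf 0.0 F [ 0.7 -0.1  0.5]
turn shares [-0.   -0.02  0.01]
to [0.53  0.38  0.205] shares [0.09 0.1  0.08]
1733 side: y at hinge 0.074 angle 97.4 yaw resid 0.17 res 0.0017
inner rim y [-0.0703 -0.0655 -0.0588]
top edge y,z [0.0858 0.0883 0.0936] 840 0.21700241366544826
```

Call:
jog_arm:
  commands: [0, 0.07, 0, 0, 0, 0, 0, 0, 0.07, 0, 0, 0, 0, 0, 0, 0, 0, 0, 0, 0, 0]

```text
t: 41.22
tool_pos: [0.5234, 0.3776, 0.2081]
tool_rot: [3.138, -0.122, -0.001]
contact_force: [-0.4, 0.3, -0.2]
opening: 0.0001
grip_force: 0.0
```

```bash
python3 go.py -4.5 .53 .38 .205; python3 lf.py
```

```text
t 41.2 pos [0.5234 0.3776 0.2081] open 0.0001 gf 0.0 F [-0.4  0.3 -0.2]
turn shares [0.01 0.01 0.01]
to [0.53  0.38  0.205] shares [ 0.11 -0.05  0.05]
1776 side: y at hinge 0.074 angle 94.33 yaw resid 0.25 res 0.0017
inner rim y [-0.0709 -0.0652 -0.0598]
top edge y,z [0.0789 0.0809 0.0861] 815 0.21810215097759866
```

Call:
jog_arm:
  commands: [0, 0.07, 0, 0, 0, 0, 0, 0, 0.06, 0, 0, 0, 0, 0, 0, 0, 0, 0, 0, 0, 0]

```text
t: 41.7
tool_pos: [0.523, 0.3699, 0.2085]
tool_rot: [3.139, -0.122, 0.0]
contact_force: [0.2, 0.0, 0.3]
opening: 0.0004
grip_force: 0.0
```

```bash
cat >> lf.py <<'E'
M=(Wt[...,2]>.10)&(Wt[...,2]<.208)&(abs(abs(q[...,0])-.1)<.04)&(abs(q[...,1]-.08)<.05)
if M.sum()>60:
    y=q[M][:,1];z=Wt[M][:,2]-.085
    for k in range(3):
        s=np.polyfit(z,y,1);r=abs(np.polyval(s,z)-y);y,z=y[r<.004],z[r<.004]
    print("top face angle",90+np.degrees(np.arctan(s[0])),s[1],len(y))
E
python3 lf.py
```

```text
1713 side: y at hinge 0.0743 angle 90.95 yaw resid 0.3 res 0.0017
inner rim y [-0.0704 -0.0654 -0.0599]
top edge y,z [0.0723 0.0739 0.0786] 763 0.21897555476683728
top face angle 91.18913697740969 0.07081405329660882 1783
```

Call:
jog_arm:
  commands: [0, 0.04, 0, 0, 0, 0, 0, 0, 0, 0, 0, 0, 0, 0, 0, -0.15, 0, 0, 0, 0, 0, 0, -0.4, 0, 0, 0, 0, 0, 0, -0.6, 0, 0, 0, 0, 0, 0, -0.5, -0.5, 0, 0, 0, 0, 0, 0, -0.6, 0, 0, 0, 0, 0, 0, 0, 0, 0, 0, 0, 0, 0, 0, 0, 0, 0, 0]

```text
t: 42.92
tool_pos: [0.5302, 0.4667, 0.2736]
tool_rot: [3.139, -0.121, -0.001]
contact_force: [-0.7, 0.2, 0.1]
opening: -0.0
grip_force: 0.0
```

```bash
python3 lf.py;python3 lf.py; python3 - <<'E'
from h import *
save("end_side.png",eyes.get_image("side")["image"],1.25);save("end_top.png",eyes.get_image("top")["image"],1.25)
E
```

```text
1737 side: y at hinge 0.0743 angle 90.12 yaw resid 0.23 res 0.0016
inner rim y [-0.0699 -0.0654 -0.0596]
top edge y,z [0.0704 0.072  0.0766] 743 0.219369410082074
top face angle 90.31684486110886 0.07080917643886946 1713
1714 side: y at hinge 0.0742 angle 90.22 yaw resid 0.24 res 0.0016
inner rim y [-0.0702 -0.0653 -0.0594]
top edge y,z [0.0704 0.0719 0.0767] 750 0.2196757731668636
top face angle 90.32436360200585 0.07079126852203997 1719
```

View pics/end_side.png

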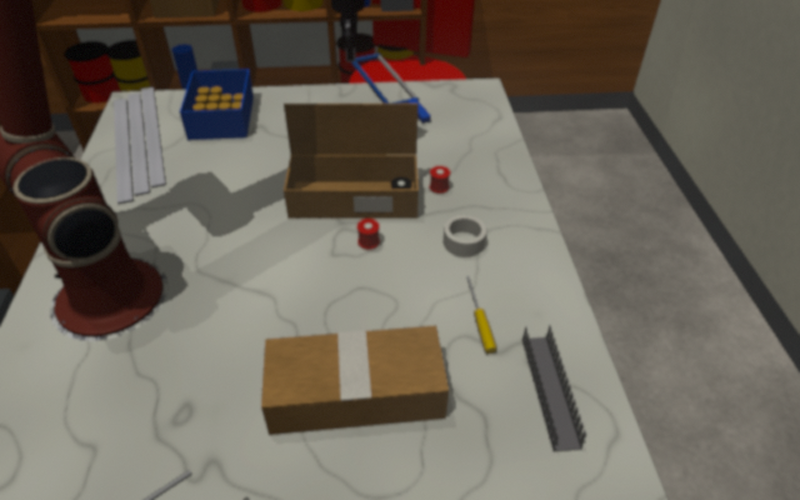

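View pics/end_top.png

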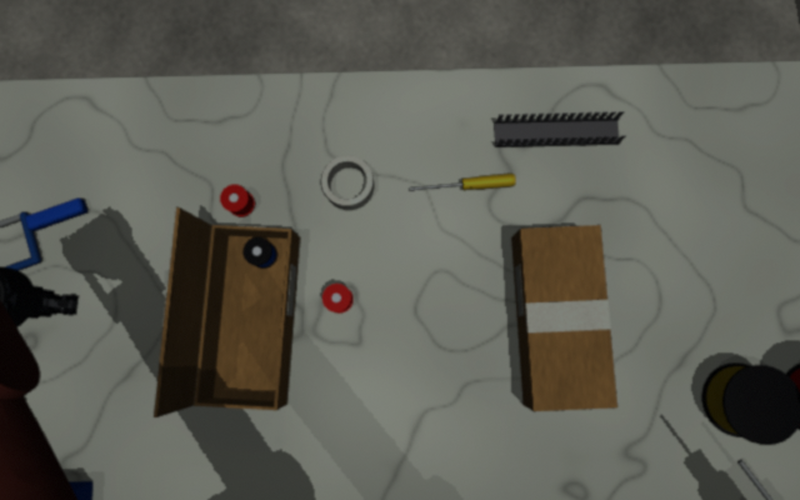

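The right carton is shut, with its flap flat on the rim at (568,315). The left flap stands upright at (185,310), at 90.2°, and the spool is still inside at (260,251). The tape roll and screwdriver have not moved, and the gripper is clear. Handing in.

```bash
python3 -c "
from h import *
print(job.finish_job())"
```

```text
the job is handed in; nothing more can be done
None
```

I handed the job in with three loose contactors upright in the right carton beside the packed one, its flap then shut flat, and the left flap standing at about 90.2°; the one concern is that the left flap caught under the gripper and read 39.6 N, just under the 40 N limit, so the peak could have gone over.

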